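Latch the coffee-pod box

ROBOT

A 6-joint arm with a two-finger parallel gripper is mounted at the origin on a cart in front of the work surface, level with it; the furniture and walls round the work are solid. World frame = base frame: x ahead of the robot, y to its left, z up, the work surface at z = 0. Lengths are in m, angles in degrees, forces in N, time in s.
With the tool pointing down it reaches from about 0.35 to 0.875 m from the base axis. Payload 4.2 kg.
Tool frame: the origin (TCP) lies midway between the tips of the shut fingers; the grasp point (between the pads) lies 19 mm behind it (r.pinch_z is the distance from the TCP to the grasp point, in m); z points along the fingers, y is the line along which they close (so a half turn about z gives the same grasp; the last joint's range is limited). The gripper opens to 87 mm and grips with 3 to 60 N. Pads are 19 mm wide; open, the fingers measure 117 mm over their backs; the gripper's body (75 mm by 190 mm) begins 51 mm behind the grasp point.
Start: joints at [85.634, 22.042, 0.453, 0, -68.411, -14.817], TCP at [0.205, 0.59, 0.223] pointing down, gripper open.
Joint ranges: [-179.83, 179.83], [-69.29, 118.12], [-61.27, 80.66], [-181.25, 117.63], [-171.15, -9.14], [-177.46, 177.46]. Speed limits (degrees/s): [159.86, 159.86, 180, 180, 180, 180].

INTERFACE

Orientations are given as a 3x3 rotation matrix whose columns are the frame's x, y, z axes.
In Python, from station import r, imaging, models gives the robot as it stands. The module is installed in compiled form; this text tells all that it offers.
- The arm moves only by the tool apply_moves, never from a script. Its argument "moves" is a list of rows, each a list of 2 entries, a list of its own where there are three numbers: the shift along the tool's x, y, z in m, then the turn about the tool's z in degrees. A call has 1 to 5 rows; each row shifts and turns the commanded pose from where the row before left it, along the tool's axes as they then stand; what a row does not reach is not made up. A row lasts 1/12 s, in which the tool goes at most 41.7 mm and 7.16 degrees, less where a joint would pass 70% of its speed; a pose out of reach is approached as far as the arm can. A call is refused whole if a number of a shift passes 0.0417 or a number of a turn 7.16, either way. A call with a gripper value outside its range is refused whole. "hand" is the finger opening in m, from 0 to 0.087, set as the call begins (left out, the last holds). The fingers move at their own pace and stop on an object; the grip force is fixed at half the most. Time passes only in rows, so rows that do not move let the fingers close. It gives the time, the measured TCP pose, the force, the opening and the grip force at its end, in the units of the state.
- r.sense(): the state, without advancing time (a new reading comes with each control period).
- imaging.capture(name): name is "scene" or "side" or "wrist"; returns a dict with "frame" (420x560x3 uint8, blue, green, red), "intrinsics" (3x3 intrinsics, pixels), "dist" ([k1, k2, p1, p2, k3] as OpenCV has them; the pictures are not rectified), "eye" and "orientation" of the camera in the world. Camera axes: x right, y down, z forward; pixel columns grow to the right and rows downward; lengths in m; the calibration is good to about 2 mm. A picture is of the moment at which its call begins. There is no depth.
- r.finish_job(): hands the job in; it is judged then, once.
Trained networks look in a picture, given as the dict that the camera call returned (one of the last four; its "shot" number tells which), for a name from the list of things; names that differ only in an ending like _2 or _b are one class to them, and where a whole thing is asked for, a point or a joint stands for the part that bears it (a point fixed in the world has none). Each returns a list of dicts, best first, with "confidence" (0 to 1); they miss things now and then, are a little off and sometimes report something else, mostly with a low value. They report only what shows in the picture. A call takes as long as a camera call.
- models.cut_out(picture, target): "region" (420x560 bool, what is visible of it) and "extent" ([left, top, width, height] as shares, 0 to 1, of the picture: columns of its width, rows of its height, round what is visible of it).
- models.place_of(picture, target): "at" ([column, row] as shares, 0 to 1, of the picture: columns of its width, rows of its height: a listed point, or the origin of a listed thing).
The state is a dict: "time_s": time; "joints": joint angles; "joint_velocities": joint speeds; "effort": joint torques, N m; "tcp_pos": TCP position; "ee_rot": TCP orientation; "wrist_force": force on the tool from outside, world axes, zero at the start; "moment": the same for the moment, N m; "gripper_width": opening from 0.0 (shut) to 1.0 (fully open); "gripper_force": force on a finger pad.
Only numpy, scipy, OpenCV 4.12 (cv2) and the standard library are available. Lean on these libraries where they do the work, as an engineer would, in place of code of your own. Each camera call takes 0.05 s, during which the arm holds its last target. There are 200 camera calls.

TASK

Close and latch the wooden coffee-pod box: slide its lid shut until it presses snugly on the rubber seal, hook the wire bail of the toggle latch over the keeper on the lid, drawn in under its lip, while the lever is still up, then press the lever down past centre so that it lies closed and the latch holds the lid squeezed tightly onto the seal. Work gently, never forcing the lid, the bail or the lever, let go at the end, and leave the things standing round the box where they are.

Things in the scene. Friction and masses are not known exactly. Their poses are not given: they have to be found in the camera images.
- pod_box: Wooden box, fixed to the worktop, 240 x 130 x 62 mm (x, y, z). Origin: centre of its underside; x runs along it from the lid end to the latch end, z up. Its top is 62 mm up: a fixed deck with the latch from x = +27 to +120 mm, the rest is closed by the lid (flush, between 10 mm side walls). A black sprung rubber seal, about 8 N per mm of squeeze, lies at the deck's edge facing the lid.
- lid (a joint): Slide of the wooden lid along the box's x, m: 0 = nominally just touching the seal (the true touch is hidden, anywhere from -0.004 to +0.004, and can only be felt), positive = open (lid moved to -x), negative = seal squeezed; latched -0.005 to -0.0065. It drags with about 1.5 N and stays where left. Bring it home with 5 to 10 N: less does not seat it, over 12 N harms the seal.
- lid_rib (a point): Middle of the top of the lid's finger rib, a wooden bar standing 14 mm above the lid, 10 mm thick along x, 60 mm long along y; push or pinch it to slide the lid. At lid = 0 it is at x = -70 mm in the box's frame.
- keeper_seat (a point): Where the bail bar's centre lies when hooked in the lid's steel keeper, 10.5 mm above the lid; x = +0.7 mm on the box at lid = 0; axes as the box's. Keeper: 16 mm wide (y), base 8 mm high, post with its face 2.5 mm to +x of this point and top 18.5 mm above the lid; from its top a lip overhangs 2 mm to -x, underside 4.5 mm above this point. The bar comes down on the lip's -x side.
- lever (a joint): Steel lever's angle, rad: 0 = closed, flat, pointing to +x; 1.57 = straight up; 2.0 = stop. It stays where left. The bail reaches over the keeper's lip only near its stop (above about 1.85) and with the lid within about 1 mm of the seal. Hooked, closing it takes roughly 3 to 12 N at 40 mm from the pivot; near 0.35 it passes centre and snaps shut by itself.
- lever_pivot (a point): Middle of the lever's pivot axis (along y): x = +44, y = 0, z = 74 mm in the box's frame, 12 mm above the deck. The lever is 18 mm wide (y), 4 mm thick, 59 mm long from here, and when closed its top is 16 mm above the deck.
- lever_tip (a point): Middle of the lever's slightly turned-up free end, 58 mm from the pivot.
- bail (a joint): Angle of the wire bail on the lever, rad. The bail's rise above level, seen from its pin towards -x, is bail minus lever (0 = level, pointing to the keeper; 1.57 = straight up; about -0.34 when hooked with the lever at its stop). It stays where left and turns along with the lever: a bar not yet drawn in under the keeper's lip lifts out again as the lever goes down.
- bail_bar (a point): Middle of the bail's cross bar. The bail is a U of 5 mm wire: two arms 52 mm long, 38 mm apart (centres, along y, outside the lever), and this bar along y; pushing it towards +x drags with 2 to 4 N until the post is felt. The arms turn on a pin through the lever 16 mm from its pivot, at the angle (lever - 0.31 rad) from the box's +x towards up.
- mug: Bystander: a white mug, 92 x 127 x 95 mm, beside the box; origin at the centre of its underside.
- pod: Bystander: a coffee pod, 51 mm across, 42 mm high, beside the box; origin at the centre of its underside.
- shaker: Bystander: a salt shaker, 44 mm across, 90 mm high, past the latch end of the box; origin at the centre of its underside.

How it is judged:
By the outcome, as a careful person would: the job done as asked, in the order asked, and still so for the second after the job is handed in, with the robot touching nothing.
It also fails if it takes over 66 s, if anything falls off the work surface, if the arm or the gripper's body presses on something with over 40 N, if the wrist force passes 120 N, or if a joint passes its speed limit or range.

## Working session

There is one attempt and no reset: what is moved stays moved. The work goes in short steps, Python scripts to look and compute and a tool call to move; the robot and the scene stay as the last step left them, time stands still between calls to the robot, and variables do not carry over. Pictures are saved under pics/ and viewed, at most 10 in all, crops included, and the job is handed in when it is done.

Besides the shell and the picture viewer there is one more tool, called after ">>>" as a command line: name --argument value ..., lists and objects as JSON in quotes. apply_moves: Moves the arm, as the interface text tells. Its arguments: {"type":"object","properties":{"moves":{"type":"array"},"hand":{"type":"number"}},"required":["moves"]}

```bash
mkdir -p pics; cat > h.py <<'E'
from station import r, imaging, models
import numpy as np, cv2
def ray(p,at):
    px=np.array([[[at[0]*560,at[1]*420]]],float)
    u=cv2.undistortPoints(px,np.array(p["intrinsics"],float),np.array(p["dist"],float))[0,0]
    d=np.array(p["orientation"])@np.array([u[0],u[1],1.]); return np.array(p["eye"],float),d/np.linalg.norm(d)
def tri(rs):
    A=np.zeros((3,3));b=np.zeros(3)
    for e,d in rs:
        M=np.eye(3)-np.outer(d,d);A+=M;b+=M@e
    x=np.linalg.solve(A,b); return x,[float(np.linalg.norm((np.eye(3)-np.outer(d,d))@(x-e))) for e,d in rs]
def atz(p,at,z):
    e,d=ray(p,at); return e+d*(z-e[2])/d[2]
def st():
    s=r.sense(); print(round(s["time_s"],2),np.round(s["tcp_pos"],4),np.round(s["wrist_force"],2),s["gripper_width"]); return s
def proj(p,X):
    R=np.array(p["orientation"]);rv=cv2.Rodrigues(R.T)[0]
    return cv2.projectPoints(np.array(X,float).reshape(-1,1,3),rv,-R.T@np.array(p["eye"],float),np.array(p["intrinsics"],float),np.array(p["dist"],float))[0].reshape(-1,2)
E
python3 - <<'E'
from h import *
s=st();print(np.round(s["ee_rot"],3))
P={n:imaging.capture(n) for n in("scene","side","wrist")}
cv2.imwrite("pics/a.png",P["scene"]["frame"]);cv2.imwrite("pics/b.png",P["side"]["frame"])
for t in["pod_box","lid_rib","keeper_seat","lever_pivot","lever_tip","bail_bar","mug","pod","shaker"]:
    rs=[]
    for n,p in P.items():
        o=models.place_of(p,t)
        if o:
            a=o[0]["at"];print(t,n,np.round(np.array(a)*[560,420],1),round(o[0]["confidence"],2))
            if o[0]["confidence"]>.4: rs.append(ray(p,a))
    if len(rs)>1: x,e=tri(rs);print("   ",np.round(x,4),np.round(e,4))
for n,p in P.items(): print(n,np.round(p["eye"],3),np.round(np.array(p["orientation"])[:,2],2))
E
```

```text
0.0 [0.2051 0.5897 0.2215] [-1.07  0.11 -0.14] 1.00270078504214
[[ 0.944 -0.329 -0.001]
 [-0.329 -0.944 -0.002]
 [ 0.     0.002 -1.   ]]
pod_box scene [277.5 283.3] 0.68
pod_box side [237.4 248.2] 0.76
    [ 0.433  -0.027  -0.0172] [0.0018 0.0018]
lid_rib scene [322.6 281.2] 0.88
lid_rib side [242.7 257.3] 0.73
    [ 0.4447 -0.1438  0.0767] [0.0038 0.0038]
keeper_seat scene [292.9 264.6] 0.88
keeper_seat side [232.7 231.4] 0.64
    [ 0.4302 -0.0775  0.0796] [0.0009 0.0009]
lever_pivot scene [260.7 243.4] 0.64
lever_pivot side [227.5 201.2] 0.79
    [0.4226 0.0108 0.0803] [0.0013 0.0013]
lever_tip scene [243.9 222.9] 0.65
lever_tip side [222.9 173.7] 0.83
    [0.4168 0.056  0.1132] [0.0009 0.0009]
bail_bar scene [249.  223.5] 0.47
bail_bar side [225.4 177.3] 0.47
    [0.4219 0.0451 0.1137] [0.0021 0.0021]
mug scene [341.8 261.2] 0.74
mug side [313.6 260. ] 0.84
    [ 0.5783 -0.088  -0.0045] [0.0027 0.0027]
pod scene [289.8 242.3] 0.64
pod side [278.7 222.9] 0.91
    [0.5238 0.0251 0.0042] [0.0048 0.0048]
shaker scene [215.2 250.3] 0.57
shaker side [215.1 190.6] 0.83
    [0.3882 0.1395 0.0009] [0.0037 0.0037]
scene [ 0.009 -0.498  0.69 ] [ 0.54  0.56 -0.63]
side [ 0.462 -0.68   0.653] [ 0.06  0.75 -0.65]
wrist [0.269 0.568 0.384] [-0.23  0.08 -0.97]
```

```bash
python3 -c "
import cv2
a=cv2.imread('pics/a.png')[190:330,190:390];b=cv2.imread('pics/b.png')[150:300,150:350]
cv2.imwrite('pics/ab.png',cv2.resize(cv2.hconcat([cv2.resize(a,(200,150)),b]),(800,300),interpolation=2))"
```

```text
(no output)
```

View pics/ab.png

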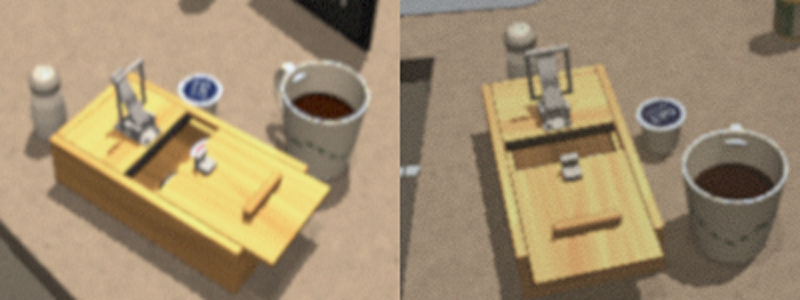

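The lid is about 45 mm open, and the lever is at roughly 0.6 rad with the bail standing up. The side picture has the keeper near (233,231) and the lever near (227,185). Next I move above the box for a close wrist view.

>>> apply_moves --moves '[[[0.0255,0.0315,0],0],[[0.0255,0.0315,0],0],[[0.0255,0.0315,0],0],[[0.0255,0.0315,0],0],[[0.0255,0.0315,0],0]]' --hand 0.02

```text
time_s: 1.92
tcp_pos: [0.2743, 0.3978, 0.2226]
ee_rot: [[0.945, -0.328, 0.0], [-0.328, -0.945, 0.0], [0.0, -0.0, -1.0]]
wrist_force: [1.5, -0.4, 0.4]
gripper_width: 0.706
gripper_force: 0.0
```

>>> apply_moves --moves '[[[0.0255,0.0315,0],0],[[0.0255,0.0315,0],0],[[0.0255,0.0315,0],0],[[0.0255,0.0315,0],0],[[0.0255,0.0315,0],0]]'

```text
time_s: 2.33
tcp_pos: [0.3428, 0.2071, 0.223]
ee_rot: [[0.945, -0.328, 0.001], [-0.328, -0.945, 0.001], [0.001, -0.001, -1.0]]
wrist_force: [1.6, -0.5, 0.2]
gripper_width: 0.325
gripper_force: 0.0
```

>>> apply_moves --moves '[[[0.0255,0.0315,0],0],[[0.0255,0.0315,0],0],[[0.0255,0.0315,0],0],[[0.0255,0.0315,0],0],[[0.0255,0.0315,0],0]]'

```text
time_s: 2.75
tcp_pos: [0.4116, 0.0164, 0.2232]
ee_rot: [[0.945, -0.328, 0.002], [-0.328, -0.945, 0.001], [0.001, -0.001, -1.0]]
wrist_force: [1.6, 0.9, -0.6]
gripper_width: 0.233
gripper_force: 0.0
```

>>> apply_moves --moves '[[[0.0255,0.0315,0],0],[[0,0,0],7],[[0,0,0],7],[[0,0,0],7],[[0,0,0],7]]'

```text
time_s: 3.17
tcp_pos: [0.4251, -0.0204, 0.2227]
ee_rot: [[0.674, -0.739, 0.0], [-0.739, -0.674, 0.0], [0.0, -0.0, -1.0]]
wrist_force: [-0.7, -0.1, -0.2]
gripper_width: 0.23
gripper_force: 0.0
```

>>> apply_moves --moves '[[[0,0,0],7],[[0,0,0],7],[[0,0,0],7],[[0,0,0],7],[[0,0,0],7]]'

```text
time_s: 3.58
tcp_pos: [0.4251, -0.0198, 0.2227]
ee_rot: [[0.13, -0.992, 0.0], [-0.992, -0.13, 0.0], [-0.0, -0.0, -1.0]]
wrist_force: [1.5, -0.3, -0.1]
gripper_width: 0.23
gripper_force: 0.0
```

>>> apply_moves --moves '[[[0,0,0],3],[[0,0,0],0],[[0,0,0],0]]'

```text
time_s: 3.83
tcp_pos: [0.4251, -0.0198, 0.2227]
ee_rot: [[0.086, -0.996, 0.0], [-0.996, -0.086, 0.0], [-0.0, -0.0, -1.0]]
wrist_force: [0.1, -0.7, 0.3]
gripper_width: 0.232
gripper_force: 0.0
```

```bash
cat > look.py <<'E'
from h import *
import sys
s=st();print(np.round(s["ee_rot"],3).tolist())
T=["lid_rib","keeper_seat","lever_pivot","lever_tip","bail_bar"]
H={"lid_rib":.076,"keeper_seat":.0725,"lever_pivot":.074}
N=("scene","side","wrist")
P={n:imaging.capture(n) for n in N}
for t in T:
    rs=[]
    for n,p in P.items():
        o=models.place_of(p,t)
        if o:
            a=o[0]["at"];print(t,n,np.round(np.array(a)*[560,420],1),round(o[0]["confidence"],2),np.round(atz(p,a,H[t])[:2],4) if t in H else "")
            if o[0]["confidence"]>.4: rs.append(ray(p,a))
    if len(rs)>1: x,e=tri(rs);print("   ",np.round(x,4),np.round(e,4))
if len(sys.argv)>1: cv2.imwrite("pics/%s.png"%sys.argv[1],P["wrist"]["frame"])
E
python3 look.py w1
```

```text
3.83 [ 0.4251 -0.0198  0.2227] [ 0.1  -0.68  0.32] 0.23177736204580027
[[0.086, -0.996, 0.0], [-0.996, -0.086, 0.0], [-0.0, -0.0, -1.0]]
lid_rib scene [245.3 224.2] 0.72 [0.4432 0.0873]
lid_rib side [243.7 258.3] 0.7 [ 0.4475 -0.1408]
lid_rib wrist [269.1  50.2] 0.55 [ 0.4464 -0.1388]
    [ 0.42   -0.0967  0.1365] [0.1078 0.0786 0.039 ]
keeper_seat scene [295.  264.3] 0.81 [ 0.4381 -0.076 ]
keeper_seat side [235.4 232.3] 0.88 [ 0.435  -0.0716]
keeper_seat wrist [278.4 138.9] 0.63 [ 0.4328 -0.0674]
    [ 0.4356 -0.0712  0.0717] [0.0052 0.0006 0.0047]
lever_pivot scene [258.2 245.8] 0.62 [0.4193 0.0156]
lever_pivot side [227.4 202.8] 0.83 [0.4217 0.0115]
lever_pivot wrist [283.  222.7] 0.66 [0.4222 0.0088]
    [0.4208 0.012  0.0738] [0.0038 0.0008 0.0033]
lever_tip scene [244.3 223.2] 0.65 
lever_tip side [220.5 173.4] 0.55 
    [0.4125 0.0489 0.1195] [0.0007 0.0007]
bail_bar scene [251.6 223.7] 0.49 
bail_bar side [225.6 172.8] 0.54 
    [0.4221 0.0373 0.1242] [0.003 0.003]
```

View pics/w1.png

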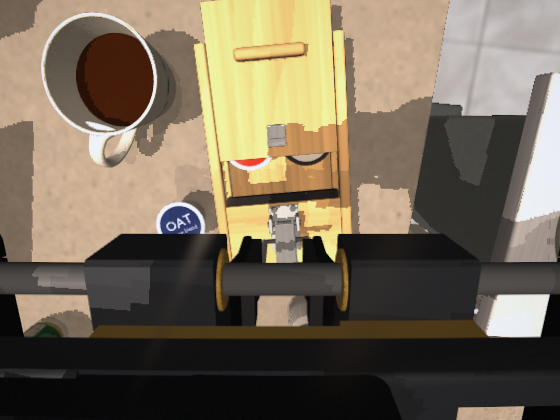

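The wrist picture shows the rib at (270,50), the keeper at (277,135), the seal's edge at (283,198) and the pivot at about (285,215). The fingers hide the rest of the latch, so I shift towards the latch end.

>>> apply_moves --moves '[[[-0.04,0,0],0],[[-0.04,0,0],0],[[-0.01,0,0],0],[[0,0,0],0],[[0,0,0],0]]'

```text
time_s: 5.15
tcp_pos: [0.4174, 0.0702, 0.2225]
ee_rot: [[0.086, -0.996, -0.0], [-0.996, -0.086, -0.0], [0.0, 0.0, -1.0]]
wrist_force: [-0.8, 0.2, -0.3]
gripper_width: 0.23
gripper_force: 0.0
```

```bash
python3 look.py w2
```

```text
5.15 [0.4174 0.0702 0.2225] [-0.82  0.25 -0.34] 0.23017547195915483
[[0.086, -0.996, -0.0], [-0.996, -0.086, -0.0], [0.0, 0.0, -1.0]]
lid_rib scene [319.2 279.6] 0.68 [ 0.4405 -0.14  ]
lid_rib side [245.4 258.5] 0.56 [ 0.4503 -0.1416]
    [ 0.4497 -0.1318  0.064 ] [0.0011 0.0011]
keeper_seat scene [293.8 264.5] 0.86 [ 0.4359 -0.0747]
keeper_seat side [234.9 234. ] 0.91 [ 0.434  -0.0759]
keeper_seat wrist [279.3  28. ] 0.75 [ 0.4315 -0.0681]
    [ 0.4343 -0.0713  0.069 ] [0.0038 0.0009 0.0036]
lever_pivot scene [258.9 246.8] 0.77 [0.4183 0.0123]
lever_pivot side [229.1 200.1] 0.88 [0.4251 0.0195]
lever_pivot wrist [283.1 123.4] 0.72 [0.422 0.008]
    [0.4216 0.0107 0.0773] [0.0047 0.0049 0.0028]
lever_tip scene [247.1 223.5] 0.67 
lever_tip side [222.7 175.2] 0.95 
lever_tip wrist [287.3 169.1] 0.84 
    [0.4161 0.0418 0.1204] [0.0019 0.0012 0.001 ]
bail_bar scene [250.6 225.5] 0.55 
bail_bar side [313.8 261.4] 0.59 
bail_bar wrist [283.5 149. ] 0.55 
    [ 0.4921  0.0315 -0.0023] [0.0895 0.1325 0.0734]
```

View pics/w2.png

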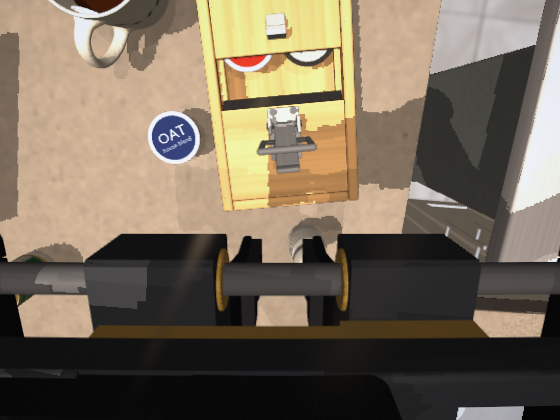

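Here the box's end corners are at (226,210) and (357,198), the deck's edge runs (222,104)–(341,95), the bail bar is at (285,147) and the lever tip at (287,169). I compute the box pose from these.

```bash
cat > fit.py <<'E'
from h import *
p=imaging.capture("wrist");q=imaging.capture("scene");q2=imaging.capture("side")
f=lambda c,z:atz(p,[c[0]/560,c[1]/420],z)
A,B=f((226,210),.062),f((357,198),.062);C,D=f((222,104),.062),f((341,95),.062)
print(A[:2],B[:2],np.linalg.norm(A-B),C[:2],D[:2])
for a,b in((A,B),(C,D)):
    d=b-a;print("y dir->x heading",np.degrees(np.arctan2(d[1],d[0]))+90)
K=atz(p,models.place_of(p,"keeper_seat")[0]["at"],.0725);L=atz(p,models.place_of(p,"lever_pivot")[0]["at"],.074)
print(K,L,"head",np.degrees(np.arctan2(*(L-K)[[1,0]])))
M=(A+B)/2;N=(C+D)/2;print("ends mid",M,N,np.degrees(np.arctan2(*(M-N)[[1,0]])))
for nm,px in(("bar",(285,147)),("tip",(287,169))):
  e=ray(p,[px[0]/560,px[1]/420]);t={"bar":"bail_bar","tip":"lever_tip"}[nm]
  for pp in(q,q2):
    for o in models.place_of(pp,t)[:2]:
        x,er=tri([e,ray(pp,o["at"])]);print(nm,o["confidence"],np.round(x,4),np.round(er,4))
E
python3 fit.py
```

```text
[0.46982146 0.09406876] [0.34623541 0.07178543] 0.12557889606492967 [ 0.4778281  -0.00341971] [ 0.3730747  -0.01995498]
y dir->x heading -79.77903203939732
y dir->x heading -81.0299039109351
[ 0.43306344 -0.0682167   0.0725    ] [0.42205744 0.00902313 0.074     ] head 98.10956162468734
ends mid [0.40802843 0.08292709 0.062     ] [ 0.4254514  -0.01168735  0.062     ] 100.43395776031986
bar 0.48 [0.4175 0.0259 0.1318] [0.0029 0.0029]
bar 0.22 [ 0.4345  0.0204 -0.0458] [0.0253 0.0253]
bar 0.72 [0.418  0.0244 0.1268] [0.0016 0.0016]
bar 0.66 [0.4202 0.0241 0.1308] [0.0005 0.0005]
tip 0.58 [0.4142 0.0441 0.1163] [0.003 0.003]
tip 0.27 [0.4477 0.0096 0.0208] [0.0567 0.0567]
tip 0.63 [0.4139 0.0412 0.1206] [0.0027 0.0027]
```

Results: box heading about 99.3°, origin about (0.428, -0.035), lid about 35 mm open, lever about 0.9 rad, bail pointing up. I go behind the rib and down.

>>> apply_moves --moves '[[[0,0,0],-4.4],[[0.04,0.0063,0],0],[[0.04,0,0],0],[[0.04,0,0],0],[[0.04,0,0],0]]'

```text
time_s: 6.92
tcp_pos: [0.437, -0.0905, 0.2229]
ee_rot: [[0.162, -0.987, 0.001], [-0.987, -0.162, 0.0], [0.0, -0.001, -1.0]]
wrist_force: [1.3, 0.8, 0.7]
gripper_width: 0.227
gripper_force: 0.0
```

>>> apply_moves --moves '[[[0.04,0,0],0],[[0.04,0,0],0],[[0.0055,0,0.02],0],[[0,0,0.04],0],[[0,0,0.04],0]]'

```text
time_s: 7.33
tcp_pos: [0.4518, -0.1748, 0.1226]
ee_rot: [[0.158, -0.987, 0.005], [-0.988, -0.158, -0.0], [0.001, -0.005, -1.0]]
wrist_force: [1.2, 0.4, -2.1]
gripper_width: 0.228
gripper_force: 0.0
```

>>> apply_moves --moves '[[[0,0,0.03],0],[[0,0,0.02],0],[[0,0,0.004],0],[[0,0,0],0],[[0,0,0],0]]'

```text
time_s: 7.75
tcp_pos: [0.4517, -0.1736, 0.0695]
ee_rot: [[0.161, -0.987, 0.002], [-0.987, -0.161, -0.001], [0.001, -0.002, -1.0]]
wrist_force: [0.1, 0.9, 0.7]
gripper_width: 0.229
gripper_force: 0.0
```

```bash
cat > bx.py <<'E'
from h import *
TH=np.radians(99.3);u=np.array([np.cos(TH),np.sin(TH)]);v=np.array([-u[1],u[0]]);O=np.array([.4283,-.0349])
def box(X): d=np.array(X)[:2]-O; return np.round([d@u*1e3,d@v*1e3,X[2]*1e3],1)
def world(b): return np.r_[O+b[0]*u/1e3+b[1]*v/1e3,b[2]/1e3]
E
python3 - <<'E'
from bx import *
s=st();print(box(s["tcp_pos"]))
for n in("scene","side"):
    p=imaging.capture(n);c=(proj(p,[world([-60,0,70])])[0]).astype(int)
    cv2.imwrite("pics/c_%s.png"%n,cv2.resize(p["frame"][c[1]-75:c[1]+75,c[0]-70:c[0]+70],(392,420),interpolation=2))
cv2.imwrite("pics/c.png",cv2.hconcat([cv2.imread("pics/c_scene.png"),cv2.imread("pics/c_side.png")]))
E
```

```text
7.75 [ 0.4517 -0.1736  0.0695] [0.1  0.94 0.74] 0.22866541120302297
[-140.6   -0.7   69.5]
```

View pics/c.png

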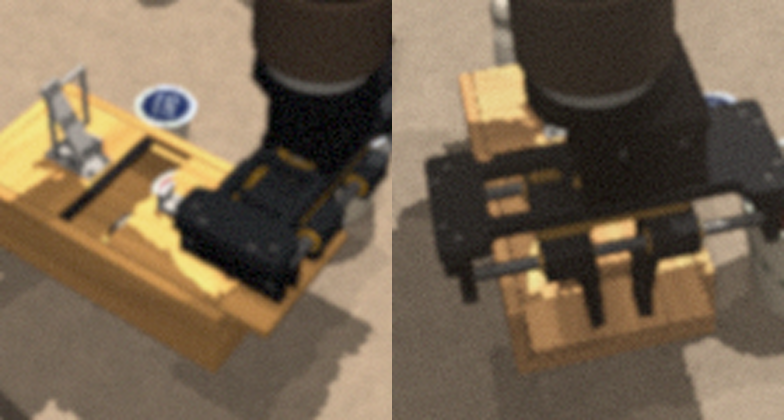

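The fingers stand clear behind the rib, at about (600,310) and (645,300) in the right-hand crop. I push gently towards +x.

>>> apply_moves --moves '[[[-0.008,0,0],0],[[-0.008,0,0],0],[[-0.006,0,0],0],[[-0.006,0,0],0],[[-0.005,0,0],0]]'

```text
time_s: 8.27
tcp_pos: [0.4457, -0.1402, 0.0692]
ee_rot: [[0.161, -0.987, 0.001], [-0.987, -0.161, -0.0], [0.001, -0.001, -1.0]]
wrist_force: [-0.2, -2.0, 2.2]
gripper_width: 0.228
gripper_force: 1.0
```

>>> apply_moves --moves '[[[-0.005,0,0],0],[[-0.004,0,0],0],[[-0.002,0,0],0],[[0,0,0],0],[[0,0,0],0]]'

```text
time_s: 8.68
tcp_pos: [0.4431, -0.1297, 0.0682]
ee_rot: [[0.16, -0.987, -0.001], [-0.987, -0.16, 0.0], [-0.001, 0.001, -1.0]]
wrist_force: [1.1, 0.4, 0.3]
gripper_width: 0.232
gripper_force: 0.0
```

>>> apply_moves --moves '[[[-0.001,0,0],0],[[-0.001,0,0],0],[[0,0,0],0]]'

```text
time_s: 8.93
tcp_pos: [0.4429, -0.1281, 0.0683]
ee_rot: [[0.16, -0.987, -0.001], [-0.987, -0.16, 0.0], [-0.0, 0.001, -1.0]]
wrist_force: [0.1, -0.9, -1.2]
gripper_width: 0.23
gripper_force: 0.4
```

```bash
cat > f.py <<'E'
from bx import *
s=st();F=np.array(s["wrist_force"]);print("box tcp",box(s["tcp_pos"]),"F along box x,y,z",np.round([F[:2]@u,F[:2]@v,F[2]],2))
E
python3 f.py
```

```text
8.93 [ 0.4429 -0.1281  0.0683] [ 0.14 -0.94 -1.15] 0.22985471703216448
box tcp [-94.3   0.7  68.3] F along box x,y,z [-0.95  0.01 -1.15]
```

>>> apply_moves --moves '[[[-0.0015,0,0],0],[[-0.0015,0,0],0],[[0,0,0],0]]'

```text
time_s: 9.18
tcp_pos: [0.4425, -0.125, 0.0684]
ee_rot: [[0.16, -0.987, -0.001], [-0.987, -0.16, 0.0], [-0.0, 0.001, -1.0]]
wrist_force: [-0.2, -0.6, -0.6]
gripper_width: 0.229
gripper_force: 0.3
```

>>> apply_moves --moves '[[[-0.0005,0,0],0],[[-0.0005,0,0],0],[[0,0,0],0]]'

```text
time_s: 9.43
tcp_pos: [0.4424, -0.124, 0.0685]
ee_rot: [[0.16, -0.987, -0.0], [-0.987, -0.16, 0.0], [-0.0, 0.0, -1.0]]
wrist_force: [-0.6, -1.0, -0.7]
gripper_width: 0.228
gripper_force: 0.5
```

>>> apply_moves --moves '[[[-0.0005,0,0],0],[[-0.0005,0,0],0],[[0,0,0],0]]'

```text
time_s: 9.68
tcp_pos: [0.4423, -0.1231, 0.0685]
ee_rot: [[0.16, -0.987, -0.0], [-0.987, -0.16, 0.0], [-0.0, 0.0, -1.0]]
wrist_force: [-0.7, -0.7, -0.1]
gripper_width: 0.232
gripper_force: 0.6
```

>>> apply_moves --moves '[[[-0.0005,0,0],0],[[0,0,0],0]]'

```text
time_s: 9.85
tcp_pos: [0.4423, -0.1226, 0.0685]
ee_rot: [[0.16, -0.987, -0.0], [-0.987, -0.16, -0.0], [-0.0, 0.0, -1.0]]
wrist_force: [-0.6, -1.2, -0.5]
gripper_width: 0.23
gripper_force: 0.6
```

>>> apply_moves --moves '[[[-0.0005,0,0],0],[[-0.0004,0,0],0],[[0,0,0],0]]'

```text
time_s: 10.1
tcp_pos: [0.4422, -0.1217, 0.0686]
ee_rot: [[0.16, -0.987, -0.0], [-0.987, -0.16, 0.0], [-0.0, 0.0, -1.0]]
wrist_force: [-0.4, -1.6, -0.9]
gripper_width: 0.229
gripper_force: 0.6
```

>>> apply_moves --moves '[[[-0.0005,0,0],0],[[0,0,0],0]]'

```text
time_s: 10.27
tcp_pos: [0.4421, -0.1212, 0.0686]
ee_rot: [[0.16, -0.987, -0.0], [-0.987, -0.16, 0.0], [-0.0, 0.0, -1.0]]
wrist_force: [-1.1, -0.9, 0.8]
gripper_width: 0.234
gripper_force: 0.6
```

>>> apply_moves --moves '[[[-0.0005,0,0],0],[[0,0,0],0]]'

```text
time_s: 10.43
tcp_pos: [0.442, -0.1207, 0.0686]
ee_rot: [[0.16, -0.987, -0.0], [-0.987, -0.16, -0.0], [0.0, 0.0, -1.0]]
wrist_force: [-0.8, -1.9, -0.7]
gripper_width: 0.231
gripper_force: 0.7
```

>>> apply_moves --moves '[[[-0.0005,0,0],0],[[0,0,0],0]]'

```text
time_s: 10.6
tcp_pos: [0.442, -0.1204, 0.0686]
ee_rot: [[0.16, -0.987, 0.0], [-0.987, -0.16, -0.0], [0.0, 0.0, -1.0]]
wrist_force: [-1.0, -3.8, -0.9]
gripper_width: 0.231
gripper_force: 1.5
```

Contact with the seal is beginning.

>>> apply_moves --moves '[[[-0.0004,0,0],0],[[0,0,0],0],[[0,0,0],0]]'

```text
time_s: 10.85
tcp_pos: [0.442, -0.1201, 0.0686]
ee_rot: [[0.16, -0.987, 0.0], [-0.987, -0.16, -0.0], [0.0, 0.0, -1.0]]
wrist_force: [0.2, -5.1, -1.0]
gripper_width: 0.228
gripper_force: 2.5
```

>>> apply_moves --moves '[[[-0.0004,0,0],0],[[0,0,0],0],[[0,0,0],0]]'

```text
time_s: 11.1
tcp_pos: [0.4419, -0.1198, 0.0686]
ee_rot: [[0.161, -0.987, 0.0], [-0.987, -0.161, -0.001], [0.001, 0.0, -1.0]]
wrist_force: [-0.5, -5.0, -1.1]
gripper_width: 0.233
gripper_force: 2.9
```

>>> apply_moves --moves '[[[-0.0003,0,0],0],[[0,0,0],0],[[0,0,0],0]]'

```text
time_s: 11.35
tcp_pos: [0.4419, -0.1197, 0.0686]
ee_rot: [[0.161, -0.987, 0.0], [-0.987, -0.161, -0.001], [0.001, 0.0, -1.0]]
wrist_force: [-0.5, -7.6, -2.0]
gripper_width: 0.23
gripper_force: 3.4
```

>>> apply_moves --moves '[[[0,0,0],0]]'

```text
time_s: 11.43
tcp_pos: [0.4419, -0.1197, 0.0686]
ee_rot: [[0.161, -0.987, 0.0], [-0.987, -0.161, -0.001], [0.001, 0.0, -1.0]]
wrist_force: [-0.2, -6.1, -1.8]
gripper_width: 0.231
gripper_force: 3.4
```

```bash
python3 f.py;python3 -c "
from bx import *
for _ in range(4):
    imaging.capture('side');F=np.array(r.sense()['wrist_force']);print(np.round(F[:2]@u,2))"
```

```text
11.43 [ 0.4419 -0.1197  0.0686] [-0.22 -6.13 -1.76] 0.2307785211252216
box tcp [-85.9   0.3  68.6] F along box x,y,z [-6.01  1.2  -1.76]
-6.69
-6.55
-6.66
-5.47
```

The lid is seated with about 6.5 N on the seal. Now I back off, rise, and go over to the +x side of the lever.

>>> apply_moves --moves '[[[0.003,0,0],0],[[0.005,0,0],0],[[0,0,-0.03],0],[[0,0,-0.04],0],[[0,0,-0.04],0]]' --hand 0

```text
time_s: 12.05
tcp_pos: [0.4428, -0.1269, 0.1794]
ee_rot: [[0.16, -0.987, -0.002], [-0.987, -0.16, 0.001], [-0.001, 0.002, -1.0]]
wrist_force: [2.3, 1.0, -0.0]
gripper_width: 0.017
gripper_force: 0.0
```

>>> apply_moves --moves '[[[0,0,-0.02],0],[[-0.04,0,0],0],[[-0.04,0,0],0],[[-0.04,0,0],0],[[-0.04,0,0],0]]'

```text
time_s: 12.47
tcp_pos: [0.4173, 0.0326, 0.1991]
ee_rot: [[0.159, -0.987, 0.002], [-0.987, -0.159, 0.002], [-0.002, -0.002, -1.0]]
wrist_force: [1.4, 0.8, 0.2]
gripper_width: 0.006
gripper_force: 0.0
```

>>> apply_moves --moves '[[[-0.037,0,0],0],[[0,0,0],0],[[0,0,0],0],[[0,0,0],0]]'

```text
time_s: 12.8
tcp_pos: [0.4116, 0.0678, 0.1987]
ee_rot: [[0.161, -0.987, 0.0], [-0.987, -0.161, 0.001], [-0.001, -0.0, -1.0]]
wrist_force: [0.3, -0.1, 0.3]
gripper_width: 0.004
gripper_force: 0.0
```

```bash
python3 f.py; python3 look.py w3; python3 - <<'E'
from bx import *
p=imaging.capture("wrist")
for t,z in(("keeper_seat",72.5),("lever_pivot",74)):
    o=models.place_of(p,t)
    if o: print(t,o[0]["confidence"],box(atz(p,o[0]["at"],z/1e3)))
E
```

```text
12.8 [0.4116 0.0678 0.1987] [ 0.3  -0.06  0.3 ] 0.003991693730695417
box tcp [ 1.040e+02 -1.000e-01  1.987e+02] F along box x,y,z [-0.11 -0.29  0.3 ]
12.8 [0.4116 0.0678 0.1987] [ 0.3  -0.06  0.3 ] 0.003991693730695417
[[0.161, -0.987, 0.0], [-0.987, -0.161, 0.001], [-0.001, -0.0, -1.0]]
lid_rib scene [305. 272.] 0.78 [ 0.435  -0.1069]
lid_rib side [242.8 241.6] 0.83 [ 0.4476 -0.1004]
    [ 0.4459 -0.0954  0.0653] [0.0043 0.0043]
keeper_seat scene [278.9 256.3] 0.92 [ 0.4303 -0.0366]
keeper_seat side [227.9 219.4] 0.86 [ 0.4219 -0.0352]
keeper_seat wrist [280.6  71.1] 0.57 [ 0.4293 -0.0334]
    [ 0.4269 -0.0356  0.0734] [0.0032 0.005  0.0033]
lever_pivot scene [260.8 245.4] 0.74 [0.424  0.0127]
lever_pivot side [275.6 222.1] 0.24 [ 0.51  -0.054]
lever_pivot wrist [280.9 126.4] 0.55 [0.4224 0.0082]
    [0.4218 0.0086 0.0782] [0.0009 0.0009]
lever_tip scene [246.5 222.8] 0.57 
lever_tip side [222.4 175.2] 0.74 
lever_tip wrist [281.5 177.4] 0.79 
    [0.4159 0.0425 0.1208] [0.0029 0.0017 0.0015]
bail_bar side [227.6 175.8] 0.69 
keeper_seat 0.97 [ 1.6 -0.5 72.5]
lever_pivot 0.94 [44.9 -1.8 74. ]
```

View pics/w3.png

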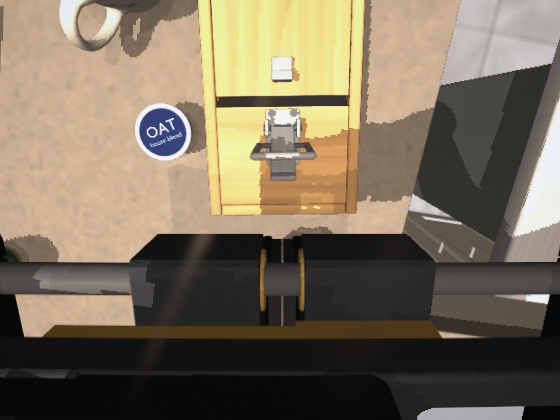

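The picture is square to the box: lid closed with the keeper at (282,68), lever tip at (283,175), bail bar at (283,153), fingers centred on column 282. I descend behind the lever and raise it.

>>> apply_moves --moves '[[[0,0,0.035],0],[[0,0,0.035],0],[[0,0,0.024],0],[[0.004,0,0],0],[[0.006,0,0],0]]'

```text
time_s: 14.27
tcp_pos: [0.413, 0.0572, 0.1042]
ee_rot: [[0.162, -0.987, -0.002], [-0.987, -0.162, -0.002], [0.001, 0.002, -1.0]]
wrist_force: [-0.0, 0.7, 0.2]
gripper_width: 0.007
gripper_force: 0.0
```

>>> apply_moves --moves '[[[0.005,0,0],0],[[0.004,0,0],0],[[0.004,0,0],0],[[0.004,0,0],0],[[0.004,0,0],0]]'

```text
time_s: 14.68
tcp_pos: [0.4172, 0.0366, 0.1055]
ee_rot: [[0.16, -0.987, 0.002], [-0.987, -0.16, 0.001], [-0.001, -0.002, -1.0]]
wrist_force: [-0.3, 1.8, 1.0]
gripper_width: 0.006
gripper_force: 0.4
```

>>> apply_moves --moves '[[[0.004,0,0],0],[[0.004,0,0],0],[[0.004,0,0],0],[[0.003,0,0],0],[[0,0,0],0]]'

```text
time_s: 15.1
tcp_pos: [0.4187, 0.0213, 0.1044]
ee_rot: [[0.159, -0.987, -0.001], [-0.987, -0.159, -0.0], [0.0, 0.001, -1.0]]
wrist_force: [-0.9, 0.2, -1.0]
gripper_width: 0.007
gripper_force: 0.0
```

```bash
python3 f.py; cat > crop.py <<'E'
from bx import *
import sys
ims=[]
for n in("scene","side"):
    p=imaging.capture(n);c=(proj(p,[world([30,0,100])])[0]).astype(int)
    ims.append(cv2.resize(p["frame"][c[1]-50:c[1]+50,c[0]-48:c[0]+48],(392,408),interpolation=2))
cv2.imwrite("pics/%s.png"%sys.argv[1],cv2.hconcat(ims))
E
python3 crop.py d
```

```text
15.1 [0.4187 0.0213 0.1044] [-0.89  0.17 -0.98] 0.006928659329904963
box tcp [ 57.1   0.4 104.4] F along box x,y,z [ 0.32  0.85 -0.98]
```

View pics/d.png

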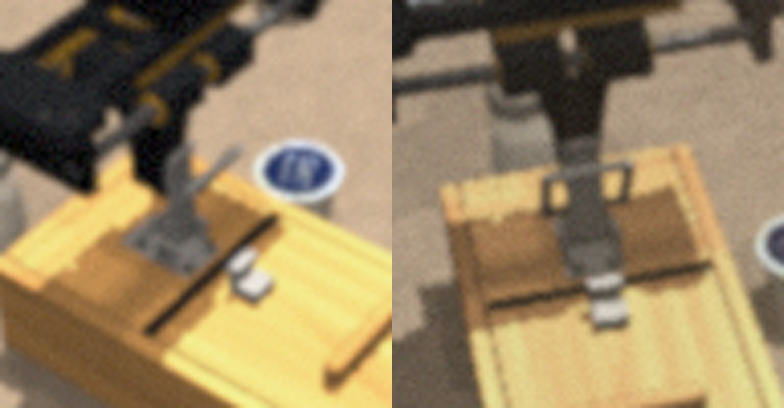

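The lever is nearly upright, with the bail leaning towards the keeper. I continue to the stop.

>>> apply_moves --moves '[[[0.003,0,0],0],[[0.003,0,0],0],[[0.003,0,0],0],[[0,0,0],0]]'

```text
time_s: 15.53
tcp_pos: [0.4203, 0.0127, 0.1045]
ee_rot: [[0.16, -0.987, -0.0], [-0.987, -0.16, -0.0], [0.0, 0.0, -1.0]]
wrist_force: [0.4, 0.7, -0.0]
gripper_width: 0.005
gripper_force: 0.0
```

>>> apply_moves --moves '[[[0.0015,0,0],0],[[0.0015,0,0],0],[[0,0,0],0]]'

```text
time_s: 15.78
tcp_pos: [0.4209, 0.0099, 0.1046]
ee_rot: [[0.16, -0.987, 0.0], [-0.987, -0.16, -0.0], [0.0, 0.0, -1.0]]
wrist_force: [0.3, 0.2, 0.2]
gripper_width: 0.004
gripper_force: 0.0
```

```bash
python3 f.py
```

```text
15.78 [0.4209 0.0099 0.1046] [0.25 0.16 0.18] 0.0038715872963575888
box tcp [4.550e+01 1.000e-01 1.046e+02] F along box x,y,z [ 0.12 -0.28  0.18]
```

>>> apply_moves --moves '[[[0.0015,0,0],0],[[0.0015,0,0],0],[[0,0,0],0]]'

```text
time_s: 16.03
tcp_pos: [0.4213, 0.007, 0.1046]
ee_rot: [[0.16, -0.987, -0.0], [-0.987, -0.16, -0.0], [0.0, 0.0, -1.0]]
wrist_force: [1.0, 0.3, 0.9]
gripper_width: 0.004
gripper_force: 0.0
```

>>> apply_moves --moves '[[[0.001,0,0],0],[[0.001,0,0],0],[[0,0,0],0]]'

```text
time_s: 16.28
tcp_pos: [0.4216, 0.0052, 0.1045]
ee_rot: [[0.16, -0.987, 0.0], [-0.987, -0.16, 0.0], [-0.0, -0.0, -1.0]]
wrist_force: [-0.3, 0.5, -0.4]
gripper_width: 0.004
gripper_force: 0.2
```

>>> apply_moves --moves '[[[0.001,0,0],0],[[0.001,0,0],0],[[0,0,0],0]]'

```text
time_s: 16.53
tcp_pos: [0.4219, 0.0044, 0.1044]
ee_rot: [[0.159, -0.987, 0.0], [-0.987, -0.159, 0.002], [-0.002, -0.001, -1.0]]
wrist_force: [-2.3, 8.5, 0.3]
gripper_width: 0.004
gripper_force: 3.5
```

>>> apply_moves --moves '[[[0.001,0,0],0],[[0,0,0],0]]'

```text
time_s: 16.7
tcp_pos: [0.422, 0.0041, 0.1044]
ee_rot: [[0.159, -0.987, 0.001], [-0.987, -0.159, 0.004], [-0.004, -0.001, -1.0]]
wrist_force: [-4.2, 11.6, -0.4]
gripper_width: 0.007
gripper_force: 5.4
```

```bash
python3 f.py; python3 crop.py e
```

```text
16.7 [0.422  0.0041 0.1044] [-4.16 11.63 -0.44] 0.0069477437262725995
box tcp [ 3.950e+01 -1.000e-01  1.044e+02] F along box x,y,z [12.15  2.23 -0.44]
```

View pics/e.png

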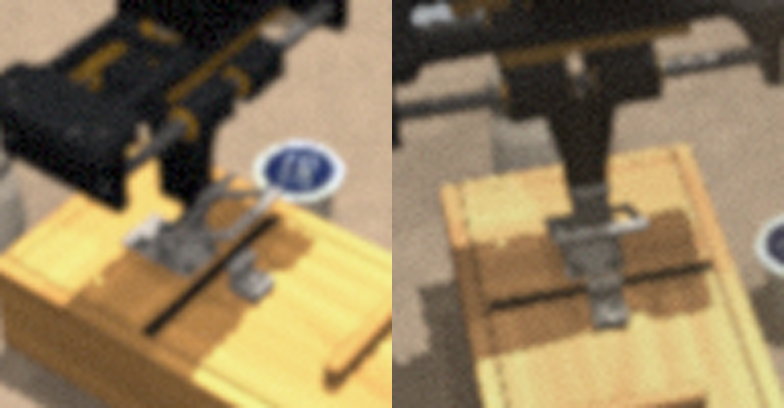

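The lever is at its stop (12 N felt). I back off, rise, and measure the bail bar.

>>> apply_moves --moves '[[[-0.004,0,0],0],[[-0.02,0,0],0],[[-0.02,0,-0.02],0],[[0,0,-0.04],0],[[0,0,-0.035],0]]' --hand 0.024

```text
time_s: 17.22
tcp_pos: [0.4145, 0.0459, 0.2007]
ee_rot: [[0.162, -0.987, -0.002], [-0.987, -0.162, -0.002], [0.002, 0.002, -1.0]]
wrist_force: [2.0, 0.3, 0.3]
gripper_width: 0.25
gripper_force: 0.0
```

>>> apply_moves --moves '[[[0,0,0],0],[[0,0,0],0],[[0,0,0],0]]'

```text
time_s: 17.47
tcp_pos: [0.4144, 0.0454, 0.199]
ee_rot: [[0.16, -0.987, -0.001], [-0.987, -0.16, -0.0], [-0.0, 0.001, -1.0]]
wrist_force: [-0.1, -0.6, 0.0]
gripper_width: 0.269
gripper_force: 0.0
```

```bash
python3 f.py; cat > m.py <<'E'
from bx import *
P={n:imaging.capture(n) for n in("wrist","side","scene")}
for t in("bail_bar","lever_tip","keeper_seat"):
    rs={}
    for n,p in P.items():
        o=models.place_of(p,t)
        if o: rs[n]=ray(p,o[0]["at"]);print(t,n,round(o[0]["confidence"],2),np.round(np.array(o[0]["at"])*[560,420]))
    k=list(rs)
    for i in range(len(k)):
        for j in range(i): x,e=tri([rs[k[i]],rs[k[j]]]);print("   ",k[j],k[i],box(x),round(e[0]*1e3,1))
E
python3 m.py; python3 -c "
from h import *
cv2.imwrite('pics/g.png',cv2.resize(imaging.capture('wrist')['frame'][0:240,180:400],(660,600)[:2],interpolation=2))"
```

```text
17.47 [0.4144 0.0454 0.199 ] [-0.13 -0.6   0.03] 0.26941648087115394
box tcp [ 81.5   0.8 199. ] F along box x,y,z [-0.57  0.22  0.03]
bail_bar wrist 0.78 [281.  88.]
bail_bar side 0.66 [232. 205.]
bail_bar scene 0.67 [276. 246.]
    wrist side [ -4.7  -2.1 109.9] 1.6
    wrist scene [ -2.1   2.  104.6] 3.7
    side scene [ 8.3 -4.5 96.1] 2.1
lever_tip wrist 0.58 [281. 120.]
lever_tip side 0.73 [228. 194.]
lever_tip scene 0.68 [270. 237.]
    wrist side [ 16.5  -0.4 121.1] 0.0
    wrist scene [1.710e+01 1.000e-01 1.162e+02] 0.8
    side scene [ 18.6  -0.  117.5] 1.6
keeper_seat wrist 0.77 [283.  98.]
keeper_seat side 0.64 [230. 222.]
keeper_seat scene 0.6 [276. 255.]
    wrist side [-0.6  2.8 66.3] 1.1
    wrist scene [ 0.7  2.4 76.6] 1.1
    side scene [ 1.   2.3 70.3] 4.3
```

View pics/g.png

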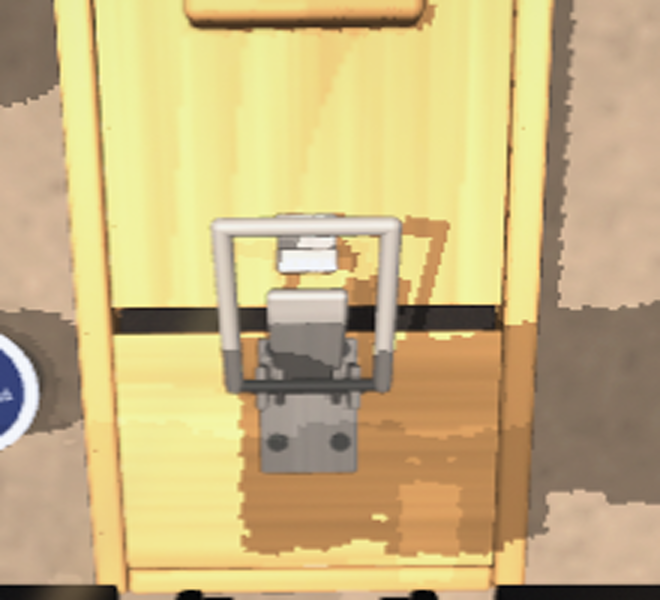

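The lever leans over the seal and the bail bar is at crop (306,226), so box x ≈ -5 and z ≈ 0.110, squarely over the keeper. I press it down with the fingers straddling the keeper.

>>> apply_moves --moves '[[[0.035,0,0],0],[[0.035,0,0],0],[[0.0215,-0.0008,0],0],[[0,0,0.03],0],[[0,0,0.03],0]]'

```text
time_s: 18.53
tcp_pos: [0.4322, -0.0453, 0.1403]
ee_rot: [[0.158, -0.987, 0.006], [-0.987, -0.158, 0.001], [-0.0, -0.006, -1.0]]
wrist_force: [0.3, 0.4, -0.4]
gripper_width: 0.276
gripper_force: 0.0
```

>>> apply_moves --moves '[[[0,0,0.015],0],[[0,0,0.005],0],[[0,0,0.005],0],[[0,0,0.005],0],[[0,0,0.005],0]]'

```text
time_s: 18.95
tcp_pos: [0.4316, -0.0442, 0.1052]
ee_rot: [[0.161, -0.987, 0.003], [-0.987, -0.161, 0.0], [-0.0, -0.003, -1.0]]
wrist_force: [-0.4, -0.1, 0.0]
gripper_width: 0.277
gripper_force: 0.1
```

>>> apply_moves --moves '[[[0,0,0.005],0],[[0,0,0.005],0],[[0,0,0.005],0],[[0,0,0.004],0],[[0,0,0],0]]'

```text
time_s: 19.37
tcp_pos: [0.4299, -0.0446, 0.0848]
ee_rot: [[0.16, -0.987, -0.002], [-0.987, -0.16, -0.0], [0.0, 0.002, -1.0]]
wrist_force: [0.2, -0.3, -0.1]
gripper_width: 0.279
gripper_force: 0.0
```

```bash
python3 f.py
```

```text
19.37 [ 0.4299 -0.0446  0.0848] [ 0.25 -0.25 -0.11] 0.27868693488258045
box tcp [-9.8 -0.  84.8] F along box x,y,z [-0.29 -0.2  -0.11]
```

>>> apply_moves --moves '[[[0,0,0.003],0],[[0,0,0.003],0],[[0,0,0.001],0],[[0,0,0],0]]'

```text
time_s: 19.7
tcp_pos: [0.4304, -0.0445, 0.0783]
ee_rot: [[0.16, -0.987, -0.0], [-0.987, -0.16, -0.0], [0.0, 0.0, -1.0]]
wrist_force: [0.2, -0.4, 1.5]
gripper_width: 0.277
gripper_force: 0.0
```

>>> apply_moves --moves '[[[0,0,0.001],0],[[0,0,0],0]]'

```text
time_s: 19.87
tcp_pos: [0.4306, -0.0445, 0.0777]
ee_rot: [[0.16, -0.987, 0.0], [-0.987, -0.16, -0.0], [0.0, -0.0, -1.0]]
wrist_force: [-0.7, 0.5, 0.8]
gripper_width: 0.278
gripper_force: 0.6
```

>>> apply_moves --moves '[[[0,0,0.001],0],[[0,0,0],0]]'

```text
time_s: 20.03
tcp_pos: [0.4306, -0.0446, 0.077]
ee_rot: [[0.161, -0.987, 0.0], [-0.987, -0.161, -0.0], [0.0, -0.0, -1.0]]
wrist_force: [-1.4, -0.0, 5.1]
gripper_width: 0.274
gripper_force: 2.1
```

```bash
python3 f.py; python3 m.py | head -9
```

```text
20.03 [ 0.4306 -0.0446  0.077 ] [-1.35 -0.01  5.07] 0.27363152650603634
box tcp [-9.9 -0.7 77. ] F along box x,y,z [0.21 1.34 5.07]
bail_bar wrist 0.84 [285. 258.]
bail_bar side 0.41 [238. 223.]
bail_bar scene 0.51 [279. 259.]
    wrist side [-6.3 -5.4 68. ] 5.9
    wrist scene [-3.6  0.4 67.1] 0.8
    side scene [  7.9 -12.8  51.7] 1.1
lever_tip side 0.39 [227. 195.]
keeper_seat side 0.72 [228. 221.]
keeper_seat scene 0.89 [280. 256.]
```

The bar is felt resting on the keeper base (5 N). I lift, step behind the bar and lower the fingers.

>>> apply_moves --moves '[[[0,0,-0.004],0],[[0,0,-0.006],0],[[0.01,0.0005,0],0],[[0.01,0,0],0],[[0,0,0],0]]'

```text
time_s: 21.05
tcp_pos: [0.4333, -0.0657, 0.0865]
ee_rot: [[0.159, -0.987, 0.0], [-0.987, -0.159, -0.0], [0.0, -0.0, -1.0]]
wrist_force: [0.9, 0.3, 0.5]
gripper_width: 0.275
gripper_force: 0.0
```

>>> apply_moves --moves '[[[0,0,0.01],0],[[0,0,0.006],0],[[0,0,0],0],[[0,0,0],0]]'

```text
time_s: 21.38
tcp_pos: [0.4328, -0.0646, 0.0701]
ee_rot: [[0.16, -0.987, -0.002], [-0.987, -0.16, -0.0], [0.0, 0.002, -1.0]]
wrist_force: [-0.6, -0.2, -0.3]
gripper_width: 0.277
gripper_force: 0.0
```

```bash
python3 f.py; python3 crop.py i; python3 m.py | head -14
```

```text
21.38 [ 0.4328 -0.0646  0.0701] [-0.62 -0.24 -0.35] 0.27650730084888625
box tcp [-30.1   0.3  70.1] F along box x,y,z [-0.13  0.65 -0.35]
bail_bar wrist 0.84 [284. 297.]
bail_bar side 0.57 [235. 223.]
bail_bar scene 0.53 [278. 283.]
    wrist side [-6.5 -2.4 68.8] 2.9
    wrist scene [13.6  0.8 -0.6] 16.9
    side scene [-1.2  5.4 33.2] 25.4
lever_tip side 0.46 [228. 193.]
keeper_seat wrist 0.88 [285. 314.]
keeper_seat side 0.89 [233. 220.]
keeper_seat scene 0.56 [278. 259.]
    wrist side [ 7.7 -1.2 62. ] 2.1
    wrist scene [ 0.9  0.7 67.5] 3.7
    side scene [ 0.2 -1.7 65.3] 2.3
```

View pics/i.png

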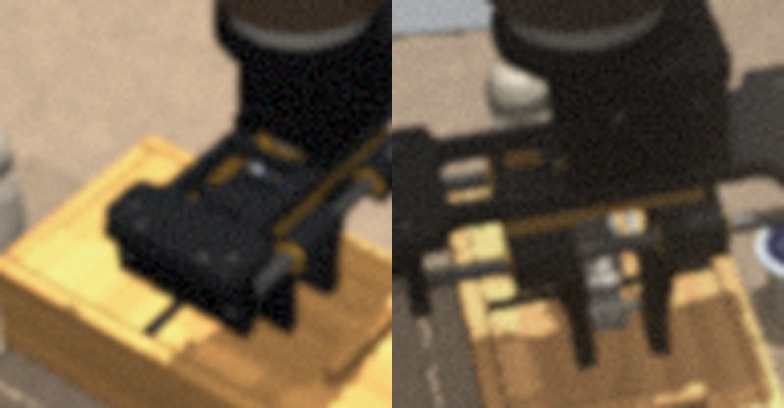

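The fingers are behind the bar at crop (585,360) and (657,345), straddling the keeper, with the bar measured at x ≈ -6.5. I draw it gently towards +x.

>>> apply_moves --moves '[[[-0.005,0,0],0],[[-0.004,0,0],0],[[-0.002,0,0],0],[[-0.002,0,0],0],[[0,0,0],0]]'

```text
time_s: 22.5
tcp_pos: [0.4309, -0.0513, 0.0705]
ee_rot: [[0.161, -0.987, -0.0], [-0.987, -0.161, -0.0], [0.0, 0.0, -1.0]]
wrist_force: [0.3, -1.6, -0.3]
gripper_width: 0.278
gripper_force: 0.8
```

>>> apply_moves --moves '[[[-0.001,0,0],0],[[-0.001,0,0],0],[[0,0,0],0]]'

```text
time_s: 22.75
tcp_pos: [0.4307, -0.0495, 0.0705]
ee_rot: [[0.16, -0.987, -0.0], [-0.987, -0.16, -0.0], [0.0, 0.0, -1.0]]
wrist_force: [-0.2, -2.4, 1.1]
gripper_width: 0.278
gripper_force: 1.2
```

```bash
python3 f.py
```

```text
22.75 [ 0.4307 -0.0495  0.0705] [-0.16 -2.43  1.14] 0.2781135498397198
box tcp [-14.8   0.   70.5] F along box x,y,z [-2.37  0.55  1.14]
```

>>> apply_moves --moves '[[[-0.0005,0,0],0],[[-0.0005,0,0],0],[[0,0,0],0]]'

```text
time_s: 23.0
tcp_pos: [0.4306, -0.0485, 0.0705]
ee_rot: [[0.16, -0.987, -0.0], [-0.987, -0.16, -0.0], [0.0, 0.0, -1.0]]
wrist_force: [0.4, -3.7, 0.5]
gripper_width: 0.275
gripper_force: 1.4
```

>>> apply_moves --moves '[[[-0.0005,0,0],0],[[-0.0005,0,0],0],[[0,0,0],0]]'

```text
time_s: 23.25
tcp_pos: [0.4304, -0.0478, 0.0705]
ee_rot: [[0.16, -0.987, -0.0], [-0.987, -0.16, -0.0], [0.0, 0.0, -1.0]]
wrist_force: [0.3, -5.5, -0.7]
gripper_width: 0.278
gripper_force: 2.4
```

>>> apply_moves --moves '[[[-0.0004,0,0],0],[[0,0,0],0],[[0,0,0],0]]'

```text
time_s: 23.5
tcp_pos: [0.4304, -0.0475, 0.0706]
ee_rot: [[0.16, -0.987, -0.0], [-0.987, -0.16, -0.001], [0.001, 0.0, -1.0]]
wrist_force: [0.0, -5.3, -0.2]
gripper_width: 0.274
gripper_force: 2.9
```

>>> apply_moves --moves '[[[-0.0003,0,0],0],[[0,0,0],0],[[0,0,0],0]]'

```text
time_s: 23.75
tcp_pos: [0.4303, -0.0474, 0.0706]
ee_rot: [[0.16, -0.987, -0.0], [-0.987, -0.16, -0.001], [0.001, 0.0, -1.0]]
wrist_force: [1.0, -6.7, -0.4]
gripper_width: 0.276
gripper_force: 3.4
```

```bash
python3 f.py
```

```text
23.75 [ 0.4303 -0.0474  0.0706] [ 1.02 -6.72 -0.41] 0.2762704822147328
box tcp [-12.6   0.   70.6] F along box x,y,z [-6.8   0.08 -0.41]
```

The post is felt at about 6.8 N, with the bar drawn in under the lip. I retreat behind it, rise with the fingers shut, and check the lever angle.

>>> apply_moves --moves '[[[0.003,0,0],0],[[0.008,0,0],0],[[0.006,0,0],0],[[0,0,-0.03],0],[[0,0,-0.04],0]]'

```text
time_s: 24.17
tcp_pos: [0.4307, -0.0644, 0.1385]
ee_rot: [[0.158, -0.987, -0.009], [-0.987, -0.158, -0.001], [-0.001, 0.009, -1.0]]
wrist_force: [2.2, 0.2, 0.5]
gripper_width: 0.274
gripper_force: 0.0
```

>>> apply_moves --moves '[[[0,0,-0.04],0],[[0,0,-0.02],0],[[0,0,0],0],[[0,0,0],0],[[0,0,0],0]]' --hand 0

```text
time_s: 24.58
tcp_pos: [0.4324, -0.0637, 0.1997]
ee_rot: [[0.159, -0.987, -0.001], [-0.987, -0.159, 0.001], [-0.001, 0.001, -1.0]]
wrist_force: [0.7, -0.3, -0.2]
gripper_width: 0.029
gripper_force: 0.0
```

```bash
python3 f.py; python3 m.py
```

```text
24.58 [ 0.4324 -0.0637  0.1997] [ 0.7  -0.27 -0.24] 0.029466478919960994
box tcp [-29.1   0.6 199.7] F along box x,y,z [-0.38 -0.65 -0.24]
bail_bar wrist 0.84 [280. 230.]
bail_bar side 0.58 [236. 220.]
bail_bar scene 0.66 [277. 258.]
    wrist side [ 1.2 -5.5 66.3] 3.8
    wrist scene [ 3.3 -1.6 63.3] 0.5
    side scene [10.9 -9.9 54.7] 1.6
lever_tip wrist 0.91 [283. 315.]
lever_tip side 0.83 [222. 181.]
lever_tip scene 0.79 [257. 227.]
    wrist side [ 51.6   2.5 123.7] 1.8
    wrist scene [ 50.3   0.9 126.9] 0.9
    side scene [ 48.    4.1 128.9] 1.7
keeper_seat wrist 0.96 [281. 236.]
keeper_seat side 0.71 [230. 220.]
keeper_seat scene 0.71 [279. 257.]
    wrist side [ 8.4  0.6 63.9] 1.4
    wrist scene [ 1.9 -2.1 69.5] 4.3
    side scene [-7.5  3.9 78. ] 0.5
```

The lever tip is at (50, 127), so the lever is at about 1.46 rad, which matches the hooked geometry. I go to the -x side of the lever, clear of the bail arms, and begin to press it over.

>>> apply_moves --moves '[[[-0.03,0,0],0],[[-0.024,-0.0006,0],0],[[0,0,0.04],0],[[0,0,0.04],0],[[0,0,0.0015],0]]'

```text
time_s: 25.6
tcp_pos: [0.4198, -0.0111, 0.1136]
ee_rot: [[0.159, -0.987, -0.013], [-0.987, -0.159, -0.003], [0.001, 0.014, -1.0]]
wrist_force: [-1.2, -0.1, -0.1]
gripper_width: 0.006
gripper_force: 0.0
```

>>> apply_moves --moves '[[[-0.003,0,0],0],[[-0.003,0,0],0],[[-0.002,0,0],0],[[-0.002,0,0],0],[[0,0,0],0]]'

```text
time_s: 26.02
tcp_pos: [0.4248, 0.0001, 0.1207]
ee_rot: [[0.161, -0.987, 0.004], [-0.987, -0.161, 0.001], [-0.0, -0.004, -1.0]]
wrist_force: [1.3, -1.3, 0.1]
gripper_width: 0.003
gripper_force: 0.8
```

```bash
python3 f.py
```

```text
26.02 [4.248e-01 1.000e-04 1.207e-01] [ 1.25 -1.26  0.15] 0.0031319854957189003
box tcp [ 35.1  -2.2 120.7] F along box x,y,z [-1.44 -1.03  0.15]
```

>>> apply_moves --moves '[[[-0.002,0.001,0],0],[[-0.002,0.001,0.0005],0],[[-0.002,0,0.0005],0],[[-0.002,0,0.0005],0],[[0,0,0],0]]'

```text
time_s: 26.43
tcp_pos: [0.4209, 0.0075, 0.1182]
ee_rot: [[0.161, -0.987, 0.002], [-0.987, -0.161, 0.0], [0.0, -0.002, -1.0]]
wrist_force: [1.1, -3.1, 5.3]
gripper_width: 0.005
gripper_force: 2.3
```

>>> apply_moves --moves '[[[-0.002,0,0.0005],0],[[-0.002,0,0.0005],0],[[-0.002,0,0.0005],0],[[-0.002,0,0.001],0],[[0,0,0],0]]'

```text
time_s: 26.85
tcp_pos: [0.4195, 0.0154, 0.1155]
ee_rot: [[0.161, -0.987, 0.001], [-0.987, -0.161, 0.0], [0.0, -0.001, -1.0]]
wrist_force: [1.4, -1.8, 4.7]
gripper_width: 0.006
gripper_force: 2.7
```

```bash
python3 f.py; python3 m.py|sed -n 7,13p
```

```text
26.85 [0.4195 0.0154 0.1155] [ 1.44 -1.85  4.74] 0.006187430533591997
box tcp [ 51.1   0.5 115.5] F along box x,y,z [-2.06 -1.13  4.74]
lever_tip side 0.62 [221. 176.]
lever_tip scene 0.62 [250. 224.]
    side scene [ 67.2   3.6 126.5] 0.9
keeper_seat wrist 0.71 [282. 154.]
keeper_seat side 0.8 [229. 216.]
keeper_seat scene 0.85 [278. 255.]
    wrist side [ 4.9  1.2 75.7] 1.2
```

>>> apply_moves --moves '[[[-0.002,0,0.001],0],[[-0.002,0,0.001],0],[[-0.002,0,0.0012],0],[[-0.002,0,0.0014],0],[[0,0,0],0]]'

```text
time_s: 27.87
tcp_pos: [0.4181, 0.0236, 0.1108]
ee_rot: [[0.161, -0.987, 0.001], [-0.987, -0.161, 0.001], [-0.0, -0.001, -1.0]]
wrist_force: [1.0, -1.3, 6.4]
gripper_width: 0.007
gripper_force: 2.5
```

>>> apply_moves --moves '[[[-0.0018,0,0.0014],0],[[-0.0018,0,0.0014],0],[[-0.0016,0,0.0014],0],[[-0.0016,0,0.0015],0],[[0,0,0],0]]'

```text
time_s: 28.28
tcp_pos: [0.4169, 0.0304, 0.1048]
ee_rot: [[0.16, -0.987, 0.001], [-0.987, -0.16, 0.001], [-0.001, -0.001, -1.0]]
wrist_force: [1.9, 0.0, 3.7]
gripper_width: 0.002
gripper_force: 1.6
```

```bash
python3 f.py; python3 m.py|sed -n 7,13p
```

```text
28.28 [0.4169 0.0304 0.1048] [1.94 0.   3.71] 0.0018848914848938066
box tcp [ 66.3   0.7 104.8] F along box x,y,z [-0.31 -1.92  3.71]
lever_tip wrist 0.7 [281. 304.]
lever_tip side 0.83 [220. 176.]
lever_tip scene 0.55 [241. 225.]
    wrist side [ 93.8   1.6 105. ] 1.8
    wrist scene [ 93.7   0.4 109.2] 2.4
    side scene [ 93.9   2.5 108.7] 2.9
keeper_seat wrist 0.75 [281. 131.]
```

>>> apply_moves --moves '[[[-0.0013,0,0.0015],0],[[-0.0013,0,0.0015],0],[[-0.0013,0,0.0015],0],[[-0.001,0,0.0015],0],[[0,0,0],0]]'

```text
time_s: 29.3
tcp_pos: [0.4153, 0.0346, 0.0982]
ee_rot: [[0.16, -0.987, -0.001], [-0.987, -0.16, -0.0], [0.0, 0.001, -1.0]]
wrist_force: [0.9, -0.3, 1.4]
gripper_width: 0.004
gripper_force: 0.8
```

>>> apply_moves --moves '[[[-0.001,0,0.0015],0],[[-0.001,0,0.0015],0],[[-0.0005,0,0.0015],0],[[-0.0005,0,0.0015],0],[[0,0,0],0]]'

```text
time_s: 29.72
tcp_pos: [0.4142, 0.0372, 0.092]
ee_rot: [[0.16, -0.987, -0.002], [-0.987, -0.16, -0.001], [0.0, 0.003, -1.0]]
wrist_force: [0.4, 0.5, 0.2]
gripper_width: 0.01
gripper_force: 0.0
```

```bash
python3 f.py; python3 m.py|sed -n 6,13p
```

```text
29.72 [0.4142 0.0372 0.092 ] [0.36 0.53 0.17] 0.01045164025801806
box tcp [73.5  2.2 92. ] F along box x,y,z [ 0.47 -0.44  0.17]
    side scene [23.5 -6.2 52.1] 4.2
lever_tip wrist 0.73 [282. 306.]
lever_tip side 0.84 [221. 177.]
lever_tip scene 0.63 [237. 229.]
    wrist side [ 97.    0.9 100. ] 0.9
    wrist scene [104.3   2.5  93.2] 2.8
    side scene [111.2  -1.3  89.1] 0.1
keeper_seat wrist 0.83 [277. 122.]
```

Force has dropped to about zero, so it has probably snapped over. I follow down gently to confirm it lies closed.

>>> apply_moves --moves '[[[-0.0005,0,0.002],0],[[-0.0005,0,0.002],0],[[0,0,0.002],0],[[0,0,0.002],0],[[0,0,0],0]]'

```text
time_s: 30.73
tcp_pos: [0.4148, 0.0384, 0.0842]
ee_rot: [[0.16, -0.987, -0.001], [-0.987, -0.16, -0.0], [0.0, 0.001, -1.0]]
wrist_force: [-0.5, 1.1, -0.7]
gripper_width: 0.008
gripper_force: 0.0
```

>>> apply_moves --moves '[[[0,0,0.0015],0],[[0,0,0.001],0],[[0,0,0],0]]'

```text
time_s: 30.98
tcp_pos: [0.415, 0.0384, 0.082]
ee_rot: [[0.16, -0.987, -0.0], [-0.987, -0.16, -0.0], [0.0, 0.0, -1.0]]
wrist_force: [-0.1, -0.4, 0.2]
gripper_width: 0.003
gripper_force: 0.0
```

```bash
python3 f.py
```

```text
30.98 [0.415  0.0384 0.082 ] [-0.12 -0.35  0.21] 0.002813692181709663
box tcp [74.5  1.3 82. ] F along box x,y,z [-0.33  0.18  0.21]
```

>>> apply_moves --moves '[[[0,0,0.001],0],[[0,0,0.001],0],[[0,0,0],0]]'

```text
time_s: 31.23
tcp_pos: [0.415, 0.0385, 0.0801]
ee_rot: [[0.16, -0.987, -0.0], [-0.987, -0.16, -0.0], [0.0, 0.0, -1.0]]
wrist_force: [-0.6, 0.6, 0.3]
gripper_width: 0.004
gripper_force: 0.0
```

>>> apply_moves --moves '[[[0,0,0.0007],0],[[0,0,0.0007],0],[[0,0,0],0]]'

```text
time_s: 31.48
tcp_pos: [0.415, 0.0385, 0.0787]
ee_rot: [[0.16, -0.987, -0.0], [-0.987, -0.16, -0.0], [0.0, 0.0, -1.0]]
wrist_force: [-0.2, -0.1, -1.2]
gripper_width: 0.002
gripper_force: 0.0
```

No contact down to 79 mm, so the lever is already flat. I rise and take the last look.

>>> apply_moves --moves '[[[0,0,-0.03],0],[[0,0,-0.04],0],[[0,0,-0.04],0],[[-0.02,0,-0.01],0],[[0,0,0],0]]'

```text
time_s: 31.9
tcp_pos: [0.4142, 0.0604, 0.2028]
ee_rot: [[0.162, -0.987, 0.009], [-0.987, -0.162, 0.004], [-0.003, -0.009, -1.0]]
wrist_force: [-1.2, 0.2, -0.2]
gripper_width: -0.001
gripper_force: 0.0
```

>>> apply_moves --moves '[[[0,0,0],0],[[0,0,0],0]]'

```text
time_s: 32.07
tcp_pos: [0.4109, 0.0578, 0.1977]
ee_rot: [[0.16, -0.987, -0.002], [-0.987, -0.16, -0.001], [0.0, 0.003, -1.0]]
wrist_force: [-0.2, -0.1, 0.7]
gripper_width: 0.006
gripper_force: 0.0
```

```bash
python3 f.py; python3 m.py; python3 - <<'E'
from bx import *
p=imaging.capture("wrist")
o=models.place_of(p,"lid_rib"); print("rib",[(round(q["confidence"],2),box(atz(p,q["at"],.076))) for q in o[:1]])
for t,z in(("lever_tip",.078),("bail_bar",.0725),("keeper_seat",.0725)):
    o=models.place_of(p,t); print(t,[(round(q["confidence"],2),box(atz(p,q["at"],z))) for q in o[:1]])
a=cv2.resize(p["frame"][0:240,180:400],(396,432),interpolation=2)
q=imaging.capture("scene");c=(proj(q,[world([30,0,80])])[0]).astype(int)
b=cv2.resize(q["frame"][c[1]-52:c[1]+52,c[0]-48:c[0]+48],(399,432),interpolation=2)
cv2.imwrite("pics/z.png",cv2.hconcat([a,b]))
E
```

```text
32.07 [0.4109 0.0578 0.1977] [-0.17 -0.14  0.68] 0.006467012867369005
box tcp [ 94.3   2.2 197.7] F along box x,y,z [-0.11  0.19  0.68]
bail_bar wrist 0.83 [276.  90.]
bail_bar side 0.6 [236. 218.]
    wrist side [ 5.5 -6.3 67.7] 4.0
lever_tip wrist 0.63 [280. 212.]
lever_tip side 0.6 [223. 188.]
    wrist side [108.5  -0.7  63.8] 0.7
keeper_seat wrist 0.79 [282.  90.]
keeper_seat side 0.65 [230. 220.]
keeper_seat scene 0.9 [278. 254.]
    wrist side [ 6.5  2.5 65.3] 0.2
    wrist scene [ 4.3 -0.3 75.5] 3.8
    side scene [-3.8  2.7 78.6] 3.3
rib []
lever_tip [(0.58, array([104.7,  -1.6,  78. ]))]
bail_bar [(0.95, array([ 5.4, -1.4, 72.5]))]
keeper_seat [(0.69, array([ 7.6, -1. , 72.5]))]
```

View pics/z.png

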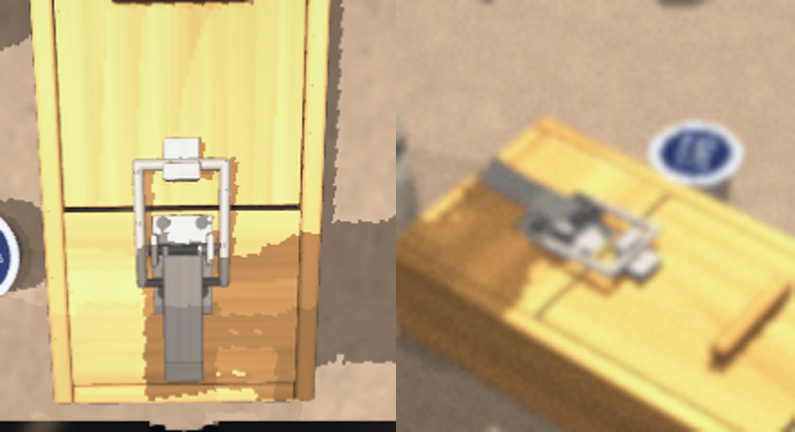

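The lever lies flat, with its tip at crop (183,378). The bar is hooked under the keeper's lip at (182,165), and the seal gap at row 209 is squeezed to a thin line. The robot is clear of everything, so I hand in.

```bash
python3 -c "
from station import r
print(r.finish_job())"
```

```text
the job is handed in; nothing more can be done
None
```

The job is handed in at about 32 s: the lid is shut on the seal, the bail is hooked under the keeper's lip, the lever lies flat past centre, and the robot is touching nothing.

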